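# Push a bearing housing into its assembly corner

## Robot

A 6-joint arm with a two-finger parallel gripper is mounted at the origin on the work surface. World frame = base frame: x ahead of the robot, y to its left, z up, the work surface at z = 0. Lengths are in m, angles in rad, forces in N, time in s.
With the tool pointing down it reaches from about 0.275 to 0.725 m from the base axis. Payload 15.9 kg.
Tool frame: the origin (TCP) lies at the centre of the arm's flange, where the gripper is bolted on; the fingertips stand 173 mm ahead of it and the grasp point (between the pads) lies 155 mm ahead of it; z points along the fingers, y is the line along which they close (so a half turn about z gives the same grasp; the last joint's range is limited). The gripper opens to 85 mm and grips with 20 to 120 N. Pads are 22 mm wide; open, the fingers measure 114 mm over their backs; the gripper's body (76 mm by 85 mm) begins 54 mm behind the grasp point. The pads swing forward as they close: fully open they stand 13 mm farther back than shut.
Start: joints at [-1.242, 0.213, -0.034, 1.323, 0, 1.571], TCP at [0.161, -0.473, 0.405] pointing down, gripper open.
Joint ranges: [-2.98, 2.98], [-0.74, 1.72], [-1.14, 1.35], [-2.1, 2.04], [-1.57, 1.44], [-3.14, 3.14]. Speed limits (rad/s): [1.89, 1.89, 2.39, 2.57, 3.14, 3.14].

## Interface

Orientations are given as a rotation vector (axis times angle).
In Python, from plant import ctrl, cams gives the robot as it stands.
- The arm moves only by the tool drive_tool, never from a script. Its argument "motion" is a list of rows, each a list of 5 numbers: the finger opening in m, from 0 to 0.0854, then the shift along the tool's x, y, z in m, then the turn about the tool's z in rad. A call has 1 to 10 rows; each row shifts and turns the commanded pose from where the row before left it, along the tool's axes as they then stand; what a row does not reach is not made up. A row lasts 1/8 s, in which the tool goes at most 62.5 mm and 10.7 degrees, less where a joint would pass 70% of its speed; a pose out of reach is approached as far as the arm can. A call with a gripper value outside its range is refused whole. The fingers move at their own pace and stop on an object; "grip_force" is the grip in N (left out, the last holds). Time passes only in rows, so rows that do not move let the fingers close. It gives the time, the measured TCP pose, the force, the opening and the grip force at its end, in the units of the state.
- ctrl.state(): the state, without advancing time (a new reading comes with each control period).
- cams.read_camera(name): name is "scene" or "top"; returns the picture (420x560x3 uint8, blue, green, red); there is no depth.
- cams.calibration(name): a dict with "vfov" (degrees; the focal length in pixels is half the picture's height over the tangent of half this angle, whatever the lens; pixels are square), "cx", "cy" (the principal point, pixels), "world_from_camera" (4x4, takes a point from camera to world coordinates). Camera axes: x right, y down, z forward; pixel columns grow to the right and rows downward; lengths in m; the calibration is good to about 2 mm. A picture is of the moment at which its call begins. calibration takes no time and is no camera call.
- ctrl.job_done(): hands the job in; it is judged then, once.
The state is a dict: "time_s": time; "joint_pos": joint angles; "joint_velocities": joint speeds; "joint_torque": joint torques, N m; "position": TCP position; "tool_rot": TCP orientation; "ft_force": force on the tool from outside, world axes, zero at the start; "ft_torque": the same for the moment, N m; "grip_width": opening from 0.0 (shut) to 1.0 (fully open); "grasp_force": force on a finger pad.
Only numpy, scipy, OpenCV 4.12 (cv2) and the standard library are available. Lean on these libraries where they do the work, as an engineer would, in place of code of your own. Each camera call takes 0.05 s, during which the arm holds its last target. There are 200 camera calls.

## Task

Push the loose bearing housing across the bench, without picking it up, until its long side lies flat against the steel fence and its end is right up against the stop block on the fence (either side of the stop will do), then move the robot clear of it. Keep the housing standing on its foot on the bench all the time and leave the coupling hub, bottle, bin and wrench where they are.

Things in the scene. Friction and masses are not known exactly. Their poses are not given: they have to be found in the camera images.
- housing: loose pillow-block bearing housing, plain grey, about 0.6 kg, symmetrical both ways: foot 110 mm (its y) x 38 mm (its x) x 20 mm high; over its middle a round boss, 54 mm diameter, also 38 mm deep, axis along x at 33 mm height; top at 60 mm. Origin: centre of underside, z up. Slides when pushed. Starts on the robot's side of the fence, left or right of the stop, turned up to about 25 deg
- fence: fixed straight steel bar on the bench, 460 mm (its y) x 25 mm (its x) x 30 mm high, two low bolted lugs behind it. Origin: middle of the working face (long upright face towards the robot) at bench level; x points away from the robot, square to the working face, into the bar; y along the face. Turned by up to 12 degrees
- stop: fixed steel block near the fence's middle, 40 mm wide (its y, along the fence), standing out 50 mm from the working face towards the robot, 30 mm high; on it a strap 40 mm wide, 8 mm thick, reaches over the bar, its bolt head up to 46 mm. Origin: middle of its width, on the working face, at bench level; axes parallel to the fence's. Side faces at y = +20 and -20 mm
- hub: bystander: loose round steel coupling hub, flange 72 mm diameter x 16 mm, neck 44 mm diameter up to 42 mm height, on the other side of the stop from the housing, on the robot's side of the fence. Origin: centre of the underside.
- bottle: bystander: loose white bottle, 60 mm diameter, 130 mm tall, at the left (+y). Origin: centre of the underside.
- bin: bystander: loose blue open bin, 100 x 120 mm, 45 mm high, at the right (-y). Origin: centre of the underside.
- wrench: bystander: loose steel wrench 180 mm long lying flat beyond the fence. Origin: on its underside near its middle.
Things that resemble listed ones, but are neither listed nor needed, are in the scene too. Leave any purple look-alike of the housing alone.

How it is judged:
At the end, for the whole second after the job is handed in: The housing stands at rest on the bench with its long side within 3 mm of the fence's working face and parallel to it within 0.03 rad, and one end of its foot within about 3 mm of the near side face of the stop (x of housing in the frame of fence between -0.022 and -0.016 m and (y of housing in the frame of stop between 0.0722 and 0.0782 m or y of housing in the frame of stop between -0.0782 and -0.0722 m) and angle between the y axis of housing and the y axis of fence, either way round below 0.03 rad and angle between housing's own z axis and vertical below 0.05 rad and height (world z) of housing below 0.004 m and linear speed of housing below 0.01 m/s and angular speed of housing below 0.05 rad/s); the robot touches nothing.
It fails at once if the housing is lifted off the bench by more than 8 mm (height (world z) of housing above 0.008 m).
It fails at once if the housing is tipped by more than 0.25 rad (angle between housing's own z axis and vertical above 0.25 rad).
It fails at once if the hub, bottle, bin or wrench is moved by more than 15 mm (distance of any of hub, bottle, bin, wrench from where it was at the start of the episode above 0.015 m).
It also fails if it takes over 51 s, if anything falls off the work surface, if the arm or the gripper's body presses on something with over 40 N, if the wrist force passes 120 N, or if a joint passes its speed limit or range.

## Working session

There is one attempt and no reset: what is moved stays moved. The work goes in short steps, Python scripts to look and compute and a tool call to move; the robot and the scene stay as the last step left them, time stands still between calls to the robot, and variables do not carry over. Pictures are saved under pics/ and viewed, at most 10 in all, crops included, and the job is handed in when it is done.

Besides the shell and the picture viewer there is one more tool, called as name(argument=value, ...), one argument or row to a line, values as JSON. drive_tool: Moves the arm, as the interface text tells. Its arguments: {"type":"object","properties":{"motion":{"type":"array"},"grip_force":{"type":"number"}},"required":["motion"]}

```bash
mkdir -p pics; python3 - <<'E'
from plant import ctrl,cams
import cv2,numpy as np
for n in ["top","scene"]:
    im=cams.read_camera(n); cv2.imwrite(f"pics/{n}0.png",im)
    c=cams.calibration(n); print(n,c["vfov"],c["cx"],c["cy"],np.round(c["world_from_camera"],4).tolist(),{k for k in c})
s=ctrl.state(); print({k:np.round(v,4).tolist() for k,v in s.items()})
E
```

```text
top 46.946434695611146 275.8389471240665 214.757373644065 [[-0.0664, -0.9746, 0.2138, 0.3018], [-0.9978, 0.0659, -0.0094, -0.0066], [-0.005, -0.214, -0.9768, 1.2909], [0.0, 0.0, 0.0, 1.0]] {'world_from_camera', 'vfov', 'cx', 'cy'}
scene 44.05105560596365 279.0302091051848 203.07507768887086 [[0.2113, 0.7087, -0.6731, 1.5817], [0.9774, -0.154, 0.1446, -0.2484], [-0.0012, -0.6884, -0.7253, 1.1379], [0.0, 0.0, 0.0, 1.0]] {'world_from_camera', 'vfov', 'cx', 'cy'}
{'time_s': 0.1, 'joint_pos': [-1.242, 0.2133, -0.035, 1.3235, 0.0, 1.5708], 'joint_velocities': [-0.0006, -0.0016, 0.0025, -0.0002, 0.0009, -0.0004], 'joint_torque': [0.0014, -68.725, 48.7808, 0.0123, 0.0, 0.0], 'position': [0.1614, -0.4731, 0.4043], 'tool_rot': [-3.0983, -0.514, 0.0002], 'ft_force': [-0.2109, 0.3178, -0.3283], 'ft_torque': [0.0285, 0.0343, -0.004], 'grasp_force': 0.0, 'grip_width': 0.9984}
```

View pics/top0.png

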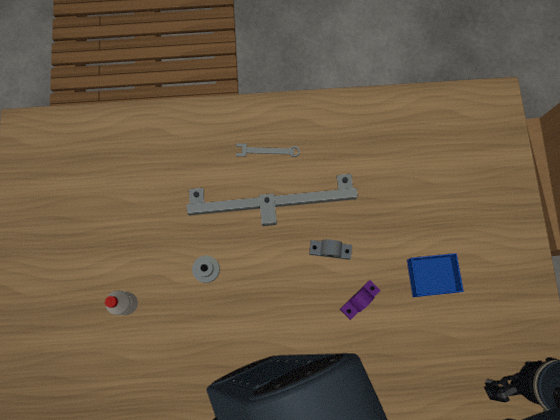

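View pics/scene0.png

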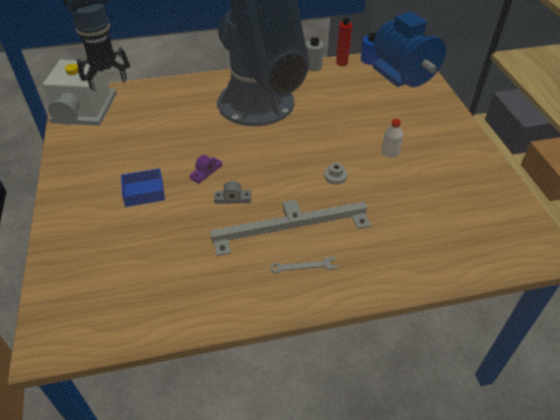

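The top view shows the fence from (188,210) to (356,195), the stop at (268,213) and the hub at (206,269). The bottle is at (118,302), the bin at (435,275) and the wrench at (267,151).
There are two housing candidates: grey at (331,249) and purple at (360,300). Plain grey fits the description, so I'll confirm it in a crop and measure.

```bash
cat > h.py <<'E'
import cv2,numpy as np
from plant import ctrl,cams
def ray(n,px,z):
    c=cams.calibration(n);T=np.array(c["world_from_camera"]);f=210/np.tan(np.radians(c["vfov"])/2)
    px=np.atleast_2d(np.array(px,float));d=np.c_[(px[:,0]-c["cx"])/f,(px[:,1]-c["cy"])/f,np.ones(len(px))]@T[:3,:3].T
    o=T[:3,3];return o[:2]+d[:,:2]*((z-o[2])/d[:,2])[:,None]
def mask(im,s=60):
    return ((cv2.cvtColor(im,cv2.COLOR_BGR2HSV)[...,1]<s)*255).astype(np.uint8)
E
python3 - <<'E'
from h import *
for n in ["top","scene"]:
    im=cv2.imread(f"pics/{n}0.png"); m=mask(im)
    cs,_=cv2.findContours(m,cv2.RETR_EXTERNAL,cv2.CHAIN_APPROX_NONE)
    for c in cs:
        if 150<cv2.contourArea(c)<5000:
            r=cv2.minAreaRect(c); print(n,cv2.boundingRect(c),cv2.contourArea(c),np.round(r[0],1),np.round(r[1],1),round(r[2],1),np.round(ray(n,r[0],0.02),3))
x0,y0,w,h=180,170,200,150
im=cv2.imread("pics/top0.png")
a=cv2.resize(im[y0:y0+h,x0:x0+w],None,fx=4,fy=4,interpolation=cv2.INTER_CUBIC)
cs,_=cv2.findContours(cv2.resize(mask(im)[y0:y0+h,x0:x0+w],None,fx=4,fy=4,interpolation=0),0,2)
cv2.drawContours(a,cs,-1,(0,255,0),1)
cv2.imwrite("pics/crop0.png",a)
E
```

```text
top (485, 378, 34, 24) 256.5 [501.2 389.3] [32.3 23.4] 5.7 [[ 0.099 -0.549]]
top (521, 358, 39, 62) 526.5 [540.  388.5] [38. 61.] 0.0 [[ 0.094 -0.645]]
top (106, 291, 31, 24) 454.0 [121.  302.5] [23. 30.] 90.0 [[0.375 0.397]]
top (192, 255, 28, 28) 561.5 [205.4 268.8] [26.8 26.8] 63.4 [[0.447 0.176]]
top (309, 239, 43, 21) 611.0 [330.4 248. ] [41.8 17.5] 6.8 [[ 0.48  -0.157]]
top (186, 174, 172, 52) 2427.0 [271.8 202.7] [ 43.8 171.2] 84.6 [[ 0.614 -0.01 ]]
top (235, 143, 65, 14) 383.5 [267.  149.5] [13. 64.] 90.0 [[ 0.767 -0.007]]
scene (22, 384, 43, 36) 896.0 [ 43.  401.5] [35. 42.] 90.0 [[ 1.018 -0.654]]
scene (271, 257, 66, 16) 344.0 [303.3 264.4] [11.5 65. ] 85.9 [[ 0.779 -0.01 ]]
scene (211, 200, 159, 55) 2281.0 [288.5 221. ] [ 39.9 157.9] 79.0 [[ 0.619 -0.014]]
scene (214, 181, 37, 22) 527.5 [232.  191.5] [21. 36.] 90.0 [[ 0.467 -0.155]]
scene (325, 163, 22, 21) 327.5 [335.5 173. ] [20. 21.] 90.0 [[0.455 0.175]]
scene (382, 127, 21, 30) 438.5 [392.  141.7] [17.5 29.6] 11.3 [[0.348 0.403]]
```

View pics/crop0.png

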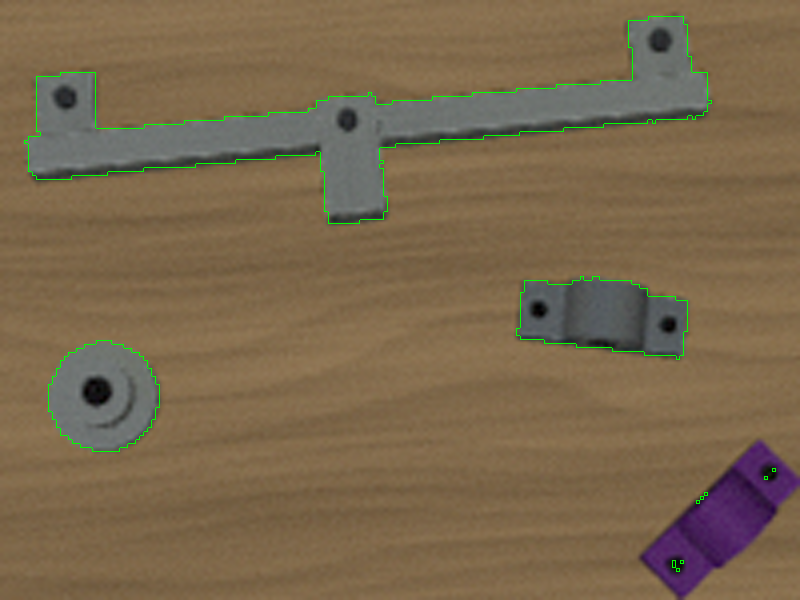

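The crop confirms the grey housing at crop (604,315), i.e. full-image (331,249). Its bolt holes are at crop (539,310) and (669,325). The purple look-alike is at crop (725,520). Next I'll fit the fence and stop lines.

```bash
cat >> h.py <<'E'
def full(c): return (np.array(c,float)+.5)/4-.5+np.array([180,170])
def edge(n,m,cols,r0,r1,low):   # lower/upper border row of the mask per column
    out=[]
    for u in cols:
        r=np.where(m[r0:r1,u])[0]
        if len(r): out.append((u,r0+(r.max()+.5 if low else r.min()-.5)))
    return np.array(out)
def line(P):
    vx,vy,x,y=cv2.fitLine(P.astype(np.float32),cv2.DIST_HUBER,0,.001,.001).ravel(); s=np.sign(vy)
    return np.array([vx*s,vy*s]),np.array([x,y])
E
python3 - <<'E'
from h import *
t=cv2.imread("pics/top0.png");s=cv2.imread("pics/scene0.png");mt,ms=mask(t),mask(s)
def rep(k,P):
    d,p=line(P); th=np.arctan2(-d[0],d[1]); print(k,"theta",round(th,4),"x at y=-.1:",round(p[0]+d[0]/d[1]*(-.1-p[1]),4),"std",np.std((P-p)@[d[1],-d[0]]).round(4))
rep("top z0",ray("top",np.vstack([edge("t",mt,range(192,258),180,232,True),edge("t",mt,range(280,352),180,232,True)]),0))
rep("top backtop z.03",ray("top",np.vstack([edge("t",mt,range(206,255),180,232,False),edge("t",mt,range(280,335),180,232,False)]),.03))
rep("scene fronttop z.03",ray("scene",np.vstack([edge("s",ms,range(216,280),200,240,False),edge("s",ms,range(303,362),200,240,False)]),.03))
# stop sides top: columns
for n,m,r in [("top",mt,range(212,223)),("scene",ms,range(204,213))]:
    L=[];R=[]
    for v in r:
        c=np.where(m[v,255:300])[0]+255 if n=="top" else np.where(m[v,278:305])[0]+278
        L.append((c.min()-.5,v));R.append((c.max()+.5,v))
    for z in (0,.03): print(n,z,"L",ray(n,L,z).mean(0).round(4),"R",ray(n,R,z).mean(0).round(4))
print("stop tip",ray("top",edge("t",mt,range(264,275),205,232,True),0).mean(0).round(4), "scene tip z.03",ray("scene",edge("s",ms,range(286,297),198,215,False),.03).mean(0).round(4))
print("strap bolt top z.046",ray("top",full((347,119)),.046))
a,b=ray("top",np.array([full((539,310)),full((669,325))]),.02);print("housing",(a+b)/2,"y-dir",a-b,np.arctan2(-(a-b)[0],(a-b)[1]))
c=[x for x in cv2.findContours(mt,0,1)[0] if cv2.boundingRect(x)[0]==309][0]
print("lowedge h"); rep("h",ray("top",edge("t",mt,range(312,350),235,265,True),0))
e=edge("t",mt,range(310,352),235,265,True);print(ray("top",[[308.5,255],[351.5,258]],.01))
hs=edge("s",ms,range(216,249),178,210,True);rep("h scene far low z0",ray("scene",hs,0));print(ray("scene",[[213.5,195],[250.5,195]],.01))
E
```

```text
top z0 theta 0.0313 x at y=-.1: 0.6105 std 0.0008
top backtop z.03 theta 0.0318 x at y=-.1: 0.6343 std 0.0008
scene fronttop z.03 theta -0.3119 x at y=-.1: 0.5318 std 0.0325
top 0 L [0.581  0.0234] R [ 0.5782 -0.0187]
top 0.03 L [0.5745 0.0227] R [ 0.5717 -0.0184]
scene 0 L [ 0.5482 -0.0133] R [0.5581 0.0322]
scene 0.03 L [ 0.5755 -0.0195] R [0.5851 0.0248]
stop tip [0.5571 0.0014] scene tip z.03 [0.5497 0.0096]
strap bolt top z.046 [[0.61773894 0.00370788]]
housing [ 0.4776276  -0.15736104] y-dir [0.01574672 0.08490941] -0.18336988276281435
lowedge h
h theta -0.1879 x at y=-.1: 0.4705 std 0.0008
[[ 0.46691501 -0.09839419]
 [ 0.45126163 -0.21172586]]
h scene far low z0 theta -0.214 x at y=-.1: 0.5062 std 0.001
[[ 0.45956808 -0.21107487]
 [ 0.48347186 -0.10110752]]
```

drive_tool(
  motion=[
    [0.085,0,0,0,0.099],
    [0.085,0,0,0,0.099],
    [0.085,0,0,0,0.099],
    [0.085,0.0398,-0.0439,0.018,0],
    [0.085,0.0398,-0.0439,0.018,0],
    [0.085,0.0398,-0.0439,0.018,0],
    [0.085,0.0398,-0.0439,0.018,0],
    [0.085,0.0398,-0.0439,0.018,0],
    [0.085,0.0398,-0.0439,0.018,0],
    [0.085,0.0398,-0.0439,0.018,0],
  ],
)

```text
time_s: 1.35
position: [0.431, -0.1554, 0.2781]
tool_rot: [3.141, 0.05, 0.0]
ft_force: [1.2, -1.8, 0.2]
grip_width: 1.0
grasp_force: 0.0
```

drive_tool(
  motion=[
    [0.085,-0.01,0,0.04,0],
    [0.085,0,0,0.038,0],
    [0.085,0,0,0.012,0],
    [0.085,0,0,0.008,0],
    [0.085,0,0,0,0],
  ],
)

```text
time_s: 1.98
position: [0.4204, -0.1578, 0.1812]
tool_rot: [3.141, 0.049, 0.001]
ft_force: [-0.4, -0.6, 0.3]
grip_width: 0.998
grasp_force: 0.0
```

```bash
python3 - <<'E'
from h import *
s=ctrl.state();print(np.round(s["position"],4),np.round(s["ft_force"],1))
im=cams.read_camera("scene");a=cv2.resize(im[90:240,150:350],None,fx=4,fy=4,interpolation=cv2.INTER_CUBIC);cv2.imwrite("pics/s1.png",a)
E
```

```text
[ 0.4204 -0.1578  0.1812] [-0.4 -0.6  0.3]
```

View pics/s1.png

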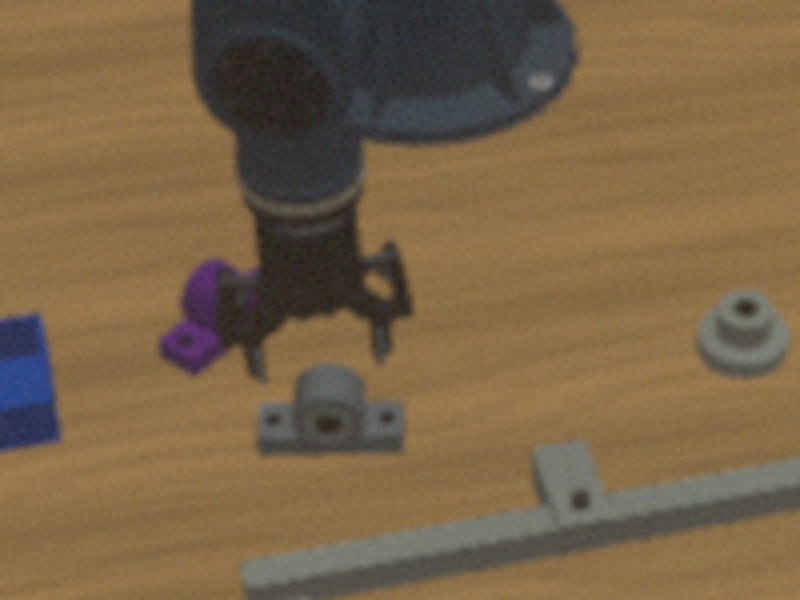

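The tool is behind the housing with its fingers at crop (260,375) and (380,355), straddling the boss. I'll step down carefully, watching the force.

drive_tool(
  motion=[
    [0.085,0,0,0.005,0],
    [0.085,0,0,0.003,0],
    [0.085,0,0,0,0],
  ],
)

```text
time_s: 2.4
position: [0.4201, -0.1575, 0.1726]
tool_rot: [-3.141, -0.05, 0.0]
ft_force: [-0.2, 1.1, 1.0]
grip_width: 0.991
grasp_force: 0.0
```

```bash
python3 - <<'E'
from h import *
# fingertip rays at x=0.42..: height where ray meets that x
for u,v in [(150+260/4,90+378/4),(150+380/4,90+360/4)]:
    print([ (z,ray("scene",[u,v],z).round(3).tolist()) for z in (0,.008,.02,.03)])
E
```

```text
[(0, [[0.405, -0.2]]), (0.008, [[0.413, -0.201]]), (0.02, [[0.426, -0.201]]), (0.03, [[0.436, -0.202]])]
[(0, [[0.405, -0.105]]), (0.008, [[0.413, -0.106]]), (0.02, [[0.425, -0.108]]), (0.03, [[0.436, -0.109]])]
```

drive_tool(
  motion=[
    [0.085,0.008,0,0.004,0],
    [0.085,0.01,0,0,0],
    [0.085,0.01,0,0,0],
    [0.085,0.01,0,0,0],
    [0.085,0.01,0,0,0],
    [0.085,0.01,0,0,0],
    [0.085,0.01,0,0,0],
    [0.085,0.01,0,0,0],
    [0.085,0.01,0,0,0],
    [0.085,0.01,0,0,0],
  ],
)

```text
time_s: 3.65
position: [0.5188, -0.1544, 0.1687]
tool_rot: [-3.141, -0.05, 0.0]
ft_force: [-2.5, -1.0, -1.3]
grip_width: 0.993
grasp_force: 1.3
```

```bash
python3 - <<'E'
from h import *
s=ctrl.state();print(np.round(s["position"],4),np.round(s["ft_force"],1))
for n,(x,y) in {"scene":(190,150),"top":(230,170)}.items():
    im=cams.read_camera(n);cv2.imwrite(f"pics/{n}2.png",cv2.resize(im[y:y+100,x:x+130],None,fx=3,fy=3,interpolation=cv2.INTER_CUBIC))
cv2.imwrite("pics/both2.png",np.hstack([cv2.imread("pics/scene2.png"),cv2.imread("pics/top2.png")]))
E
```

```text
[ 0.5188 -0.1544  0.1687] [-2.5 -1.  -1.3]
```

View pics/both2.png

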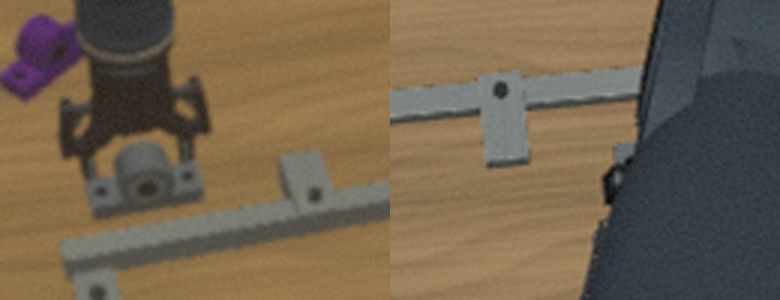

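The housing is now parallel to the fence, with its foot from (93,205) to (203,195) in the left half. I'll push on to the fence and slow down before contact.

drive_tool(
  motion=[
    [0.085,0.01,0,0,0],
    [0.085,0.01,0,0,0],
    [0.085,0.01,0,0,0],
    [0.085,0.006,0,0,0],
    [0.085,0.002,0,0,0],
    [0.085,0.001,0,0,0],
  ],
)

```text
time_s: 4.5
position: [0.557, -0.1532, 0.1687]
tool_rot: [-3.141, -0.05, 0.001]
ft_force: [-4.0, -0.2, 2.1]
grip_width: 0.992
grasp_force: 2.1
```

drive_tool(
  motion=[
    [0.085,0.001,0,0,0],
    [0.085,0.001,0,0,0],
    [0.085,0,0,0,0],
  ],
)

```text
time_s: 4.88
position: [0.5592, -0.1531, 0.1687]
tool_rot: [-3.141, -0.05, -0.0]
ft_force: [-1.3, -0.6, -1.4]
grip_width: 0.994
grasp_force: 1.2
```

drive_tool(
  motion=[
    [0.085,0.001,0,0,0],
    [0.085,0.001,0,0,0],
    [0.085,0,0,0,0],
  ],
)

```text
time_s: 5.25
position: [0.5612, -0.153, 0.1687]
tool_rot: [-3.141, -0.05, -0.0]
ft_force: [-2.7, -0.9, 0.0]
grip_width: 0.996
grasp_force: 1.2
```

drive_tool(
  motion=[
    [0.085,0.001,0,0,0],
    [0.085,0.001,0,0,0],
    [0.085,0,0,0,0],
  ],
)

```text
time_s: 5.62
position: [0.5618, -0.153, 0.1686]
tool_rot: [3.141, 0.049, -0.005]
ft_force: [-16.2, -0.8, 9.6]
grip_width: 0.993
grasp_force: 8.1
```

drive_tool(
  motion=[
    [0.085,0.001,0,0,0],
    [0.085,0,0,0,0],
  ],
)

```text
time_s: 5.88
position: [0.5621, -0.153, 0.1685]
tool_rot: [3.141, 0.049, -0.008]
ft_force: [-22.6, -2.1, 15.8]
grip_width: 0.996
grasp_force: 11.5
```

drive_tool(
  motion=[
    [0.085,-0.02,0,0,0],
    [0.085,-0.02,0,0,0],
    [0.0,0,0,-0.05,0],
    [0.0,0,0,-0.05,0],
    [0.0,0,0.04,0,0],
    [0.0,0,0.04,0,0],
    [0.0,0.03,0.04,0,0],
    [0.0,0.037,0,0,0],
    [0.0,0,0,0,0],
  ],
)

```text
time_s: 7.0
position: [0.5967, -0.2723, 0.2682]
tool_rot: [3.141, 0.051, 0.002]
ft_force: [-0.3, 0.4, -0.4]
grip_width: 0.0
grasp_force: 0.0
```

```bash
python3 - <<'E'
from h import *
s=ctrl.state();print(np.round(s["position"],4),np.round(s["ft_force"],1),s["grip_width"])
for n,(x,y) in {"scene":(170,120),"top":(230,160)}.items():
    im=cams.read_camera(n);cv2.imwrite(f"pics/{n}3f.png",im);cv2.imwrite(f"pics/{n}3.png",cv2.resize(im[y:y+130,x:x+130],None,fx=3,fy=3,interpolation=cv2.INTER_CUBIC))
cv2.imwrite("pics/both3.png",np.hstack([cv2.imread("pics/scene3.png"),cv2.imread("pics/top3.png")]))
E
```

```text
[ 0.5967 -0.2723  0.2682] [-0.3  0.4 -0.4] 0.00030747507573764384
```

View pics/both3.png

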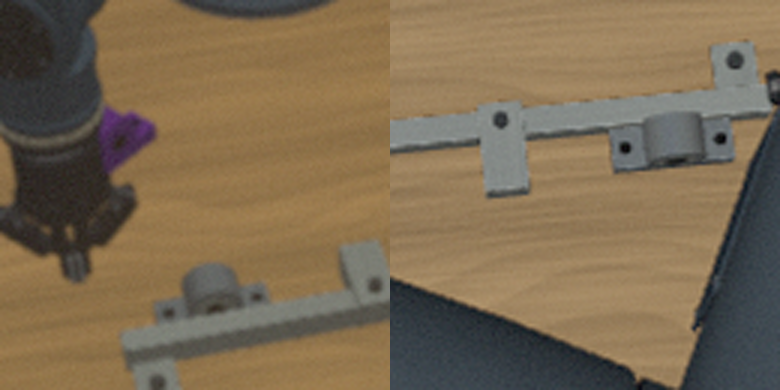

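The housing lies flat on the fence, holes at (625,148) and (720,138) in the right half. The gap to the stop is about 74 mm. Next I'll lower the closed fingers beyond its far end and push along the fence.

drive_tool(
  motion=[
    [0.0,-0.004,0,0.04,0],
    [0.0,0,0,0.035,0],
    [0.0,0,0,0.012,0],
    [0.0,0,-0.02,0,0],
    [0.0,0,-0.02,0,0],
    [0.0,0,-0.006,0,0],
    [0.0,0,-0.006,0,0],
    [0.0,0,-0.006,0,0],
    [0.0,0,-0.006,0,0],
  ],
)

```text
time_s: 8.22
position: [0.5891, -0.2086, 0.1822]
tool_rot: [3.14, 0.049, 0.002]
ft_force: [-0.5, -6.2, 3.7]
grip_width: 0.003
grasp_force: 3.3
```

drive_tool(
  motion=[
    [0.0,0,-0.007,0,0],
    [0.0,0,-0.007,0,0],
    [0.0,0,-0.007,0,0],
    [0.0,0,-0.007,0,0],
    [0.0,0,-0.007,0,0],
  ],
)

```text
time_s: 8.85
position: [0.588, -0.1737, 0.1822]
tool_rot: [3.14, 0.048, 0.001]
ft_force: [-0.4, -6.0, 3.2]
grip_width: 0.0
grasp_force: 3.4
```

```bash
python3 - <<'E'
from h import *
s=ctrl.state();p=s["position"];c,q=np.cos(.0315),np.sin(.0315);print("tcp fence",p[0]*c+p[1]*q,p[1]*c-p[0]*q,np.round(s["ft_force"],1))
for n,(x,y) in {"scene":(190,120),"top":(230,160)}.items():
    im=cams.read_camera(n);cv2.imwrite(f"pics/{n}4.png",cv2.resize(im[y:y+130,x:x+130],None,fx=3,fy=3,interpolation=cv2.INTER_CUBIC))
cv2.imwrite("pics/both4.png",np.hstack([cv2.imread("pics/scene4.png"),cv2.imread("pics/top4.png")]))
E
```

```text
tcp fence 0.582222609234847 -0.19210267170843437 [-0.4 -6.   3.2]
```

View pics/both4.png

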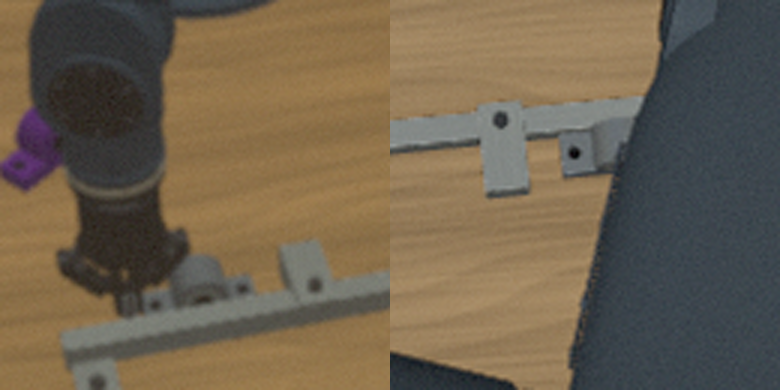

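The housing is sliding along the fence, foot end at (560,155) against the stop side at (529,150), so about 27–31 mm is left.

drive_tool(
  motion=[
    [0.0,0,-0.007,0,0],
    [0.0,0,-0.007,0,0],
    [0.0,0,-0.006,0,0],
    [0.0,0,-0.003,0,0],
    [0.0,0,-0.002,0,0],
    [0.0,0,-0.001,0,0],
  ],
)

```text
time_s: 9.7
position: [0.5871, -0.1478, 0.1821]
tool_rot: [3.14, 0.049, 0.001]
ft_force: [0.6, -6.8, 5.3]
grip_width: -0.003
grasp_force: 3.8
```

drive_tool(
  motion=[
    [0.0,0,-0.001,0,0],
    [0.0,0,-0.001,0,0],
    [0.0,0,0,0,0],
  ],
)

```text
time_s: 10.07
position: [0.5871, -0.1458, 0.1821]
tool_rot: [3.14, 0.049, 0.001]
ft_force: [-0.2, -6.2, 5.7]
grip_width: -0.001
grasp_force: 3.5
```

drive_tool(
  motion=[
    [0.0,0,-0.001,0,0],
    [0.0,0,-0.001,0,0],
    [0.0,0,0,0,0],
  ],
)

```text
time_s: 10.45
position: [0.587, -0.1438, 0.1821]
tool_rot: [3.14, 0.049, 0.001]
ft_force: [-0.3, -5.7, 5.3]
grip_width: 0.0
grasp_force: 3.5
```

Contact is expected near y ≈ -0.142, so I'll continue in 1 mm steps.

drive_tool(
  motion=[
    [0.0,0,-0.001,0,0],
    [0.0,0,-0.001,0,0],
    [0.0,0,0,0,0],
  ],
)

```text
time_s: 10.82
position: [0.5869, -0.1419, 0.1821]
tool_rot: [3.14, 0.049, 0.001]
ft_force: [0.6, -6.5, 5.0]
grip_width: 0.003
grasp_force: 3.8
```

drive_tool(
  motion=[
    [0.0,0,-0.001,0,0],
    [0.0,0,-0.001,0,0],
    [0.0,0,0,0,0],
  ],
)

```text
time_s: 11.2
position: [0.5869, -0.141, 0.1822]
tool_rot: [3.137, 0.047, 0.001]
ft_force: [0.7, -17.9, 3.4]
grip_width: 0.002
grasp_force: 8.6
```

drive_tool(
  motion=[
    [0.0,0,-0.001,0,0],
    [0.0,0,0,0,0],
  ],
)

```text
time_s: 11.45
position: [0.5869, -0.1405, 0.1822]
tool_rot: [3.136, 0.046, 0.001]
ft_force: [-0.1, -22.3, 3.4]
grip_width: 0.001
grasp_force: 11.1
```

Contact with the stop: the force rose to 22 N within 1.3 mm of the predicted place. I'll back off and check.

drive_tool(
  motion=[
    [0.0,0,0.01,0,0],
    [0.0,0,0.04,0,0],
    [0.0,0,0.03,-0.04,0],
    [0.07,0,0.03,-0.04,0],
    [0.07,0,0.03,0,0],
    [0.07,0,0,0,0],
  ],
)

```text
time_s: 12.2
position: [0.5908, -0.2801, 0.2616]
tool_rot: [-3.141, -0.046, -0.0]
ft_force: [-1.2, 0.3, -0.1]
grip_width: 0.635
grasp_force: 0.0
```

```bash
python3 - <<'E'
from h import *
s=ctrl.state();print(np.round(s["position"],4),np.round(s["ft_force"],1),s["grip_width"])
for n,(x,y) in {"scene":(220,170),"top":(250,180)}.items():
    im=np.mean([cams.read_camera(n) for _ in range(4)],0).astype(np.uint8);cv2.imwrite(f"pics/{n}5f.png",im);cv2.imwrite(f"pics/{n}5.png",cv2.resize(im[y:y+70,x:x+100],None,fx=4,fy=4,interpolation=cv2.INTER_CUBIC))
cv2.imwrite("pics/both5.png",np.hstack([cv2.imread("pics/scene5.png"),cv2.imread("pics/top5.png")]))
E
```

```text
[ 0.5908 -0.2801  0.2616] [-1.2  0.3 -0.1] 0.6348839763619252
```

View pics/both5.png

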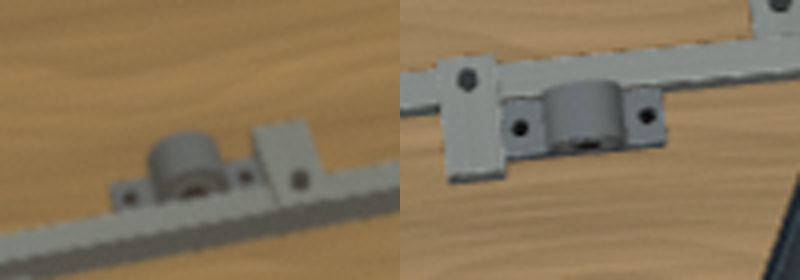

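In both views the foot end touches the stop at (503,130) and the long side looks flat. I'll give a final gentle two-finger press on the long side to seat it.

drive_tool(
  motion=[
    [0.07,-0.05,0,0,0],
    [0.07,-0.017,-0.039,0,0],
    [0.07,0,-0.05,0,0],
    [0.07,0,-0.05,0,0],
    [0.07,0,-0.05,0,0],
    [0.07,0,-0.01,0.04,0],
    [0.07,0,0,0.04,0],
    [0.07,0,0,0.009,0],
    [0.07,0.01,0,0,0],
    [0.07,0.01,0,0,0],
  ],
)

```text
time_s: 13.85
position: [0.5394, -0.081, 0.1743]
tool_rot: [3.141, 0.049, 0.004]
ft_force: [-0.7, -0.4, -0.1]
grip_width: 0.82
grasp_force: 0.0
```

```bash
python3 - <<'E'
from h import *
s=ctrl.state();p=s["position"];c,q=np.cos(.0315),np.sin(.0315);print("tcp fence",p[0]*c+p[1]*q,p[1]*c-p[0]*q,np.round(s["ft_force"],1),s["tool_rot"],s["grip_width"])
m=mask(cv2.imread("pics/top5f.png"))
d,pt=line(ray("top",edge("t",m,range(279,314),190,235,True),0));print("front edge theta",np.arctan2(-d[0],d[1]),"x_f",pt@[c,q])
E
```

```text
tcp fence 0.5365333045082148 -0.09797205206385945 [-0.7 -0.4 -0.1] [3.14080498 0.04939428 0.0038639 ] 0.8197702968859598
front edge theta 0.03444846 x_f 0.5690589797362603
```

drive_tool(
  motion=[
    [0.07,0.008,0,0,0],
    [0.07,0.006,0,0,0],
    [0.07,0.003,0,0,0],
    [0.07,0.001,0,0,0],
    [0.07,0.001,0,0,0],
    [0.07,0,0,0,0],
  ],
)

```text
time_s: 14.6
position: [0.5567, -0.0801, 0.1727]
tool_rot: [-3.141, -0.05, 0.0]
ft_force: [0.8, -1.1, -0.1]
grip_width: 0.825
grasp_force: 0.0
```

drive_tool(
  motion=[
    [0.07,0.001,0,0,0],
    [0.07,0.001,0,0,0],
    [0.07,0,0,0,0],
  ],
)

```text
time_s: 14.98
position: [0.5588, -0.0801, 0.1727]
tool_rot: [-3.141, -0.05, 0.0]
ft_force: [0.2, -0.5, 0.1]
grip_width: 0.819
grasp_force: 0.0
```

drive_tool(
  motion=[
    [0.07,0.001,0,0,0],
    [0.07,0,0,0,0],
  ],
)

```text
time_s: 15.22
position: [0.5591, -0.0801, 0.1725]
tool_rot: [3.141, 0.05, -0.003]
ft_force: [-6.8, -0.7, 4.1]
grip_width: 0.821
grasp_force: 3.2
```

drive_tool(
  motion=[
    [0.07,0.001,0,0,0],
    [0.07,0,0,0,0],
  ],
)

```text
time_s: 15.48
position: [0.5595, -0.08, 0.1724]
tool_rot: [3.141, 0.05, -0.005]
ft_force: [-13.4, -2.1, 9.1]
grip_width: 0.82
grasp_force: 6.2
```

drive_tool(
  motion=[
    [0.07,0.001,0,0,0],
    [0.07,0,0,0,0],
  ],
)

```text
time_s: 15.72
position: [0.5598, -0.08, 0.1722]
tool_rot: [3.141, 0.05, -0.008]
ft_force: [-17.9, -1.0, 12.4]
grip_width: 0.82
grasp_force: 9.2
```

It is firm at once, so the housing is seated. I'll retreat and verify.

drive_tool(
  motion=[
    [0.07,-0.006,0,0,0],
    [0.07,-0.03,0,0,0],
    [0.07,-0.03,0,-0.03,0],
    [0.07,0,0,-0.05,0],
    [0.07,0,0.05,-0.02,0],
    [0.07,0,0.055,0,0],
    [0.07,0,0.055,0,0],
    [0.07,0,0.055,0,0],
    [0.07,0,0,0,0],
    [0.07,0,0,0,0],
  ],
)

```text
time_s: 16.98
position: [0.5025, -0.2968, 0.2725]
tool_rot: [-3.141, -0.049, 0.0]
ft_force: [-0.1, -0.1, 0.2]
grip_width: 0.824
grasp_force: 0.0
```

```bash
python3 - <<'E'
from h import *
s=ctrl.state();print(np.round(s["position"],3),np.round(s["ft_force"],1))
im=np.mean([cams.read_camera("top") for _ in range(4)],0).astype(np.uint8);m=mask(im)
c,q=np.cos(.0315),np.sin(.0315)
d,pt=line(ray("top",edge("t",m,range(279,314),190,235,True),0));print("front edge theta",np.arctan2(-d[0],d[1]),"x_f",pt@[c,q])
R=ray("top",[[np.where(m[v,290:330]==0)[0].min()+289.5,v] for v in range(207,214)],.01).mean(0);print("-y end y_f",R@[-q,c],"expected -0.146")
cv2.imwrite("pics/top6.png",cv2.resize(im[130:330,90:490],None,fx=2,fy=2,interpolation=cv2.INTER_CUBIC))
E
```

```text
[ 0.502 -0.297  0.273] [-0.1 -0.1  0.2]
front edge theta 0.034776643 x_f 0.5690666008979651
-y end y_f -0.14652706850985953 expected -0.146
```

View pics/top6.png

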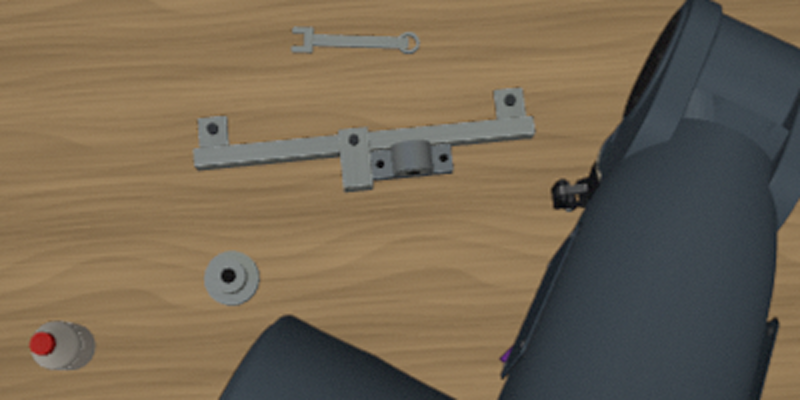

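The housing at (412,160) sits flat on the fence and tight against the stop. The hub, bottle and wrench are in place and the robot is clear, so I'm handing in.

```bash
python3 -c "
from plant import ctrl
print(ctrl.job_done())"
```

```text
the job is handed in; nothing more can be done
None
```

The housing is flat against the fence and hard up to the right (−y) side of the stop, the robot is clear, and the job was handed in at about 17 s; no verdict came back, and the bin was hidden behind the arm in the last picture, so I didn't re-check its position.

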